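# Clear the bench after the run

### The arm

A 6-joint arm with a two-finger parallel gripper is mounted at the origin on the work surface. World frame = base frame: x ahead of the robot, y to its left, z up, the work surface at z = 0. Lengths are in m, angles in rad, forces in N, time in s.
With the tool pointing down it reaches from about 0.35 to 0.975 m from the base axis. Payload 4.9 kg.
Tool frame: the origin (TCP) lies on the centre line of the jaws, within the pads' length; the fingertips stand manip.tip_reach ahead of it and the grasp point (between the pads) is the TCP (manip.tip_reach is the distance from the TCP to the fingertips, in m); z points along the fingers, y is the line along which they close (so a half turn about z gives the same grasp; the last joint's range is limited). The gripper opens to 85 mm and grips with 20 to 120 N. Pads are 22 mm wide; open, the fingers measure 114 mm over their backs; the gripper's body (76 mm by 85 mm) begins 54 mm behind the grasp point. The pads swing forward as they close: fully open they stand 13 mm farther back than shut.
Start: joints at [-1.422, 0.053, 1.613, -0, 1.476, -0.119], TCP at [0.165, -0.603, 0.25] pointing down, gripper open.
Joint ranges: [-3.01, 3.01], [-1.01, 2.22], [0.06, 2.58], [-1.02, 4.17], [0.09, 2.62], [-3.14, 3.14]. Speed limits (rad/s): [2.57, 2.57, 3.14, 3.14, 3.14, 3.14].

### API

Orientations are given as a unit quaternion [w, x, y, z].
In Python, from plant import manip gives the robot as it stands. The module is installed in compiled form; this text tells all that it offers.
- The arm moves only by the tool move_arm, never from a script. Its argument "rows" is a list of rows, each a list of 7 numbers: the shift along the tool's x, y, z in cm, then the turn, a rotation vector about the tool's x, y, z in degrees, then the opening, from -1 (shut) to 1 (fully open). In form: [[tx, ty, tz, ax, ay, az, jaw], ...]. A call has 1 to 20 rows; each row shifts and turns the commanded pose from where the row before left it, along the tool's axes as they then stand; what a row does not reach is not made up. A row lasts 1/12 s, in which the tool goes at most 41.7 mm and 7.16 degrees, less where a joint would pass 70% of its speed; a pose out of reach is approached as far as the arm can. A call is refused whole if a number of a shift passes 4.17 or a number of a turn 7.16, either way. A call with a gripper value outside its range is refused whole. The fingers move at their own pace and stop on an object; the grip force is fixed at half the most. Time passes only in rows, so rows that do not move let the fingers close. It gives the time, the measured TCP pose, the force, the opening and the grip force at its end, in the units of the state.
- manip.state(): the state, without advancing time (a new reading comes with each control period).
- manip.grab_frame(name): name is "side" or "top"; returns a dict with "img" (420x560x3 uint8, blue, green, red), "mtx" (3x3 intrinsics, pixels), "k1" (the pictures are not rectified: a ray, as slopes to the right and down, at radius r is drawn at 1 + k1 r^2 times it, then the intrinsics apply), "R" (3x3) and "t" (3): a world point X has camera coordinates R X + t. Camera axes: x right, y down, z forward; pixel columns grow to the right and rows downward; lengths in m; the calibration is good to about 2 mm. A picture is of the moment at which its call begins. There is no depth.
- manip.job_done(): hands the job in; it is judged then, once.
The state is a dict: "time": time; "joint_pos": joint angles; "joint_vel": joint speeds; "joint_efforts": joint torques, N m; "tool_pos": TCP position; "tool_rot": TCP orientation; "contact_force": force on the tool from outside, world axes, zero at the start; "ft_torque": the same for the moment, N m; "gripper_width": opening from 0.0 (shut) to 1.0 (fully open); "grasp_force": force on a finger pad.
Only numpy, scipy, OpenCV 4.12 (cv2) and the standard library are available. Lean on these libraries where they do the work, as an engineer would, in place of code of your own. Each camera call takes 0.05 s, during which the arm holds its last target. There are 200 camera calls.

### The job

The run is finished, so clear the bench: stand the two amber dye bottles with black caps in the black carrier and the two white buffer bottles with blue caps in the blue carrier, one bottle to a bay, and throw the used reservoir into the yellow waste bin. Set the bottles down upright without dropping them or knocking any over, and leave the tip box and the tube rack where they stand.

Things in the scene. Friction and masses are not known exactly. Their poses are not given: they have to be found in the camera images.
- amber_a: amber glass dye bottle with BLACK cap and a white label with an orange band; amber_a and amber_b are alike. Stands upright. Body 38 mm in diameter, straight from 2 to 58 mm above the underside, shoulder to 67 mm, cap 26 mm in diameter, 84 mm tall overall, about 90 g. Origin: centre of the underside, z along its axis to the cap
- amber_b: amber glass dye bottle with BLACK cap and a white label with an orange band; amber_a and amber_b are alike. Stands upright. Body 38 mm in diameter, straight from 2 to 58 mm above the underside, shoulder to 67 mm, cap 26 mm in diameter, 84 mm tall overall, about 90 g. Origin: centre of the underside, z along its axis to the cap
- buffer_a: WHITE plastic buffer bottle with BLUE cap and a blue label band; buffer_a and buffer_b are alike. Stands upright. Body 38 mm in diameter, straight from 2 to 58 mm above the underside, shoulder to 67 mm, cap 26 mm in diameter, 84 mm tall overall, about 90 g. Origin: centre of the underside, z along its axis to the cap
- buffer_b: WHITE plastic buffer bottle with BLUE cap and a blue label band; buffer_a and buffer_b are alike. Stands upright. Body 38 mm in diameter, straight from 2 to 58 mm above the underside, shoulder to 67 mm, cap 26 mm in diameter, 84 mm tall overall, about 90 g. Origin: centre of the underside, z along its axis to the cap
- reservoir: used reagent reservoir: white plastic trough, open on top with a V-shaped inside, 100 mm long (its x), 46 mm wide (its y), 28 mm high, upright 3 mm walls, 30 g; stands on the bench. Origin: centre of the underside, z up
- black_carrier: BLACK low open bottle carrier fixed to the bench, 70 mm (its x) by 135 mm (its y), 30 mm high, walls and floor 5 mm; a full-height 5 mm cross wall makes two bays of 60 by 60 mm side by side along its y, centres at x = 0, y = -32.5 and +32.5 mm, inside floor 5 mm above the bench; a carrying lip sticks out 11 mm at each y end. Origin: centre of the underside, z up
- blue_carrier: BLUE low open bottle carrier fixed to the bench, 70 mm (its x) by 135 mm (its y), 30 mm high, walls and floor 5 mm; a full-height 5 mm cross wall makes two bays of 60 by 60 mm side by side along its y, centres at x = 0, y = -32.5 and +32.5 mm, inside floor 5 mm above the bench; a carrying lip sticks out 11 mm at each y end. Origin: centre of the underside, z up
- waste_bin: YELLOW open waste bin with a red stripe on two sides, 145 by 145 mm outside, 135 by 135 mm inside, rim 81 mm above the bench, inside floor 5 mm above the bench, fixed to the bench. Origin: centre of the underside, z up
- tip_box: bystander, loose: pipette tip box with white base and purple lid, 84 mm (its x) by 124 mm (its y), 64 mm high. Origin: centre of the underside
- tube_rack: bystander, loose: green microtube rack full of small capped tubes, 126 mm (its x) by 70 mm (its y), 43 mm high to the caps. Origin: centre of the underside

How it is judged:
At the end, for the whole second after the job is handed in: Amber bottles stand upright (within 0.1 rad) on the floor of the black carrier's bays, white bottles on that of the blue carrier's, one to a bay; the reservoir lies in the yellow bin, its origin less than 45 mm above the bin's underside; all slower than 0.02 m/s (x of amber_a in the frame of black_carrier between -0.02 and 0.02 m and y of amber_a in the frame of black_carrier between -0.06 and 0.06 m and z of amber_a in the frame of black_carrier between 0 and 0.011 m and angle between each of amber_a, amber_b, buffer_a, buffer_b's own z axis and vertical below 0.1 rad and linear speed of each of amber_a, amber_b, buffer_a, buffer_b, reservoir below 0.02 m/s and x of amber_b in the frame of black_carrier between -0.02 and 0.02 m and y of amber_b in the frame of black_carrier between -0.06 and 0.06 m and z of amber_b in the frame of black_carrier between 0 and 0.011 m and x of buffer_a in the frame of blue_carrier between -0.02 and 0.02 m and y of buffer_a in the frame of blue_carrier between -0.06 and 0.06 m and z of buffer_a in the frame of blue_carrier between 0 and 0.011 m and x of buffer_b in the frame of blue_carrier between -0.02 and 0.02 m and y of buffer_b in the frame of blue_carrier between -0.06 and 0.06 m and z of buffer_b in the frame of blue_carrier between 0 and 0.011 m and x of reservoir in the frame of waste_bin between -0.07 and 0.07 m and y of reservoir in the frame of waste_bin between -0.07 and 0.07 m and z of reservoir in the frame of waste_bin between 0 and 0.045 m); the robot touches nothing.
It fails at once if a bottle is knocked over (tilted more than 45 degrees) (angle between any of amber_a, amber_b, buffer_a, buffer_b's own z axis and vertical above 0.785 rad).
It fails at once if a bottle is dropped (falls freely by more than about 4 cm) ((linear speed of amber_a above 0.9 m/s and contact force between amber_a and the fingers below 0.05 N) or (linear speed of amber_b above 0.9 m/s and contact force between amber_b and the fingers below 0.05 N) or (linear speed of buffer_a above 0.9 m/s and contact force between buffer_a and the fingers below 0.05 N) or (linear speed of buffer_b above 0.9 m/s and contact force between buffer_b and the fingers below 0.05 N)).
It fails at once if the tip box or the tube rack is moved by more than 20 mm (distance of any of tip_box, tube_rack from where it was at the start of the episode above 0.02 m).
It also fails if it takes over 120 s, if anything falls off the work surface, if the arm or the gripper's body presses on something with over 40 N, if the wrist force passes 120 N, or if a joint passes its speed limit or range.

## Working session

There is one attempt and no reset: what is moved stays moved. The work goes in short steps, Python scripts to look and compute and a tool call to move; the robot and the scene stay as the last step left them, time stands still between calls to the robot, and variables do not carry over. Pictures are saved under pics/ and viewed, at most 14 in all, crops included, and the job is handed in when it is done.

Besides the shell and the picture viewer there is one more tool, called after ">>>" by a JSON object that holds its "method" and its "body", one argument or row to a line. move_arm: Moves the arm, as the interface text tells. Its arguments: {"type":"object","properties":{"rows":{"type":"array","items":{"type":"array","items":{"type":"number"}}}},"required":["rows"]}

```bash
mkdir -p pics; python3 - <<'E'
from plant import manip
import cv2
s=manip.state(); print(s, manip.tip_reach)
for n in("top","side"):
    f=manip.grab_frame(n); cv2.imwrite(f"pics/{n}0.png",f["img"]); print(n,f["mtx"],f["k1"],f["R"],f["t"])
E
```

```text
{'time': 0.0, 'joint_pos': array([-1.42196781e+00,  5.33548861e-02,  1.61432085e+00,  2.80795578e-05,
        1.47595243e+00, -1.18971145e-01]), 'joint_vel': array([ 0.00060703, -0.00094425, -0.00066878,  0.00213473,  0.00033767,
       -0.00094496]), 'joint_efforts': array([-1.23178768e-03, -3.93682408e+01, -3.70177674e+01, -1.82450035e-04,
        6.93979149e-03,  2.84796340e-05]), 'tool_pos': array([ 0.16531929, -0.60213554,  0.24904814]), 'tool_rot': array([-1.01785007e-03,  9.91048469e-01,  1.33498672e-01, -1.21941872e-06]), 'contact_force': array([-0.67367809,  0.06479794,  0.41363508]), 'ft_torque': array([-0.04117227, -0.00792641,  0.03975741]), 'grasp_force': 0.0, 'gripper_width': 1.0010064005870551} 0.019
top [[416.13165823   0.         276.13632731]
 [  0.         416.13165823 206.66056136]
 [  0.           0.           1.        ]] -0.1273980835977081 [[ 2.44699755e-03 -9.99772769e-01 -2.11760130e-02]
 [-9.92313028e-01  1.92452411e-04 -1.23753051e-01]
 [ 1.23729006e-01  2.13160570e-02 -9.92087072e-01]] [-0.03158662  0.59375637  1.10032529]
side [[393.60185697   0.         276.84485081]
 [  0.         393.60185697 209.92156358]
 [  0.           0.           1.        ]] -0.06569090684351497 [[-0.97358547 -0.2281309  -0.00936146]
 [-0.16616246  0.73605317 -0.6562132 ]
 [ 0.15659304 -0.63732411 -0.75451746]] [0.54497969 0.15836851 1.00509324]
```

View pics/top0.png

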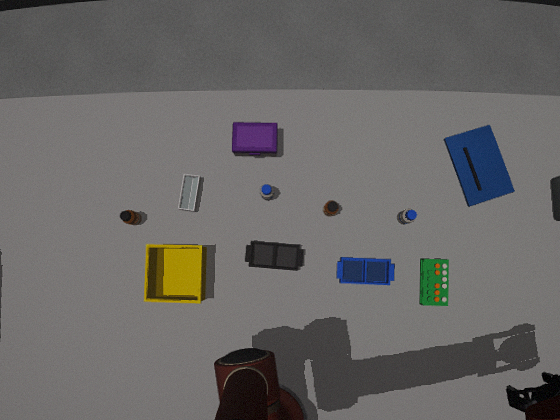

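View pics/side0.png

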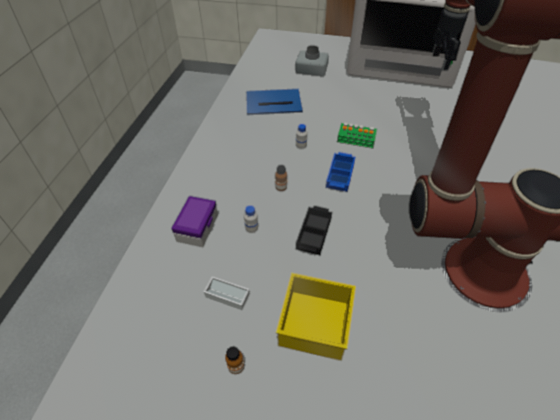

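The top view shows the ambers at about (130,216) and (331,207), and the buffers at (267,191) and (408,215). The reservoir is at (190,192), the bin at (175,273), the black carrier at (275,255), the blue carrier at (365,271), the rack at (435,282) and the tip box at (255,138). The side view shows the same items, with caps at (281,170), (234,353), (250,211) and (302,128).

```bash
cat > h.py <<'E'
import cv2, numpy as np
from plant import manip
def rays(f,uv):
    n=cv2.undistortPoints(np.float64(uv).reshape(-1,1,2),f["mtx"],np.array([f["k1"],0,0,0.]))[:,0]
    d=np.c_[n,np.ones(len(n))]@f["R"]
    return -f["R"].T@f["t"], d
def plane(f,uv,z):
    c,d=rays(f,uv); return (c+d*((z-c[2])/d[:,2])[:,None])[:,:2]
def blob(mask,seed,r):
    m=np.zeros_like(mask); u,v=seed
    m[v-r:v+r+1,u-r:u+r+1]=mask[v-r:v+r+1,u-r:u+r+1]
    n,l,st,ce=cv2.connectedComponentsWithStats(m)
    k=1+np.argmax(st[1:,4]); return (l==k),ce[k],st[k]
def masks(img):
    hsv=cv2.cvtColor(img,cv2.COLOR_BGR2HSV); h,s,v=cv2.split(hsv)
    return dict(blue=((h>100)&(h<130)&(s>130)).astype(np.uint8),
      dark=(v<60).astype(np.uint8), yellow=((h>20)&(h<35)&(s>130)).astype(np.uint8),
      green=((h>45)&(h<85)&(s>120)).astype(np.uint8), purple=((h>130)&(h<160)&(s>80)).astype(np.uint8))
def tri(fs,uvs):
    A=np.zeros((3,3));b=np.zeros(3)
    for f,uv in zip(fs,uvs):
        c,d=rays(f,[uv]); d=d[0]/np.linalg.norm(d[0]); P=np.eye(3)-np.outer(d,d); A+=P; b+=P@c
    return np.linalg.solve(A,b)
def rect(f,m,z):
    c=np.argwhere(m)[:,::-1].astype(float)
    return cv2.minAreaRect(np.float32(plane(f,c,z)*1000))
E
python3 - <<'E'
from h import *
T=manip.grab_frame("top");S=manip.grab_frame("side")
mt,ms=masks(T["img"]),masks(S["img"])
print("cams",rays(T,[[0,0]])[0],rays(S,[[0,0]])[0])
for n,k,a,b in [("ambL","dark",(128,216),(234,353)),("ambR","dark",(331,206),(281,169)),("bufL","blue",(267,189),(250,211)),("bufR","blue",(411,215),(302,128))]:
    _,ct,st=blob(mt[k],a,9);_,cs,ss=blob(ms[k],b,9)
    print(n,ct.round(1),st[2:],cs.round(1),ss[2:],"tri",tri([T,S],[ct,cs]).round(4),"top84",plane(T,[ct],.084).round(4),plane(T,[ct],.08).round(4),"side80",plane(S,[cs],.078).round(4))
for n,k,a,r,z in [("black","dark",(275,255),36,.03),("blue","blue",(365,271),36,.03),("bin","yellow",(175,273),45,.081),("rack","green",(435,282),32,.043),("tip","purple",(255,138),32,.064)]:
    m,_,st=blob(mt[k],a,r); print(n,st,"z",z,rect(T,m,z),"0",rect(T,m,0))
big=lambda i,u0,u1,v0,v1,s:cv2.resize(i[v0:v1,u0:u1],None,fx=s,fy=s,interpolation=cv2.INTER_CUBIC)
cv2.imwrite("pics/c1.png",big(T["img"],100,260,165,315,4)[:600])
cv2.imwrite("pics/c2.png",big(T["img"],240,440,170,310,4))
E
```

```text
cams [ 0.45312732 -0.05514831  1.16442878] [0.39950859 0.64832922 0.86738571]
ambL [125.4 215.6] [12 11 97] [232.7 353.5] [ 13  14 140] tri [0.5645 0.3763 0.0717] top84 [[0.5638 0.3715]] [[0.5642 0.3731]] side80 [[0.5627 0.3784]]
ambR [332.4 206.1] [12 11 94] [280.9 169.8] [ 7  8 41] tri [ 0.5902 -0.1809  0.0697] top84 [[ 0.5893 -0.1792]] [[ 0.5898 -0.1796]] side80 [[ 0.5873 -0.1723]]
bufL [266.  189.3] [ 9 10 74] [249.4 210. ] [ 8  9 59] tri [ 0.6354 -0.0047  0.075 ] top84 [[ 0.6339 -0.0051]] [[ 0.6346 -0.0049]] side80 [[ 0.6344 -0.0022]]
bufR [410.9 214.5] [11 10 84] [301.6 127.2] [ 6  7 37] tri [ 0.5676 -0.3893  0.0741] top84 [[ 0.5671 -0.3862]] [[ 0.5675 -0.3875]] side80 [[ 0.5662 -0.3842]]
black [ 245  241   59   30 1432] z 0.03 ((461.9940185546875, -26.006675720214844), (158.20803833007812, 70.08866119384766), 85.33061218261719) 0 ((462.2284851074219, -25.236000061035156), (162.39187622070312, 71.94217681884766), 85.33065795898438)
blue [ 337  257   58   28 1401] z 0.03 ((419.9148864746094, -273.00408935546875), (156.06497192382812, 69.62796783447266), 87.27906799316406) 0 ((419.0367126464844, -278.7652893066406), (160.19212341308594, 71.46926879882812), 87.27906036376953)
bin [ 144  244   63   60 3442] z 0.081 ((413.32568359375, 233.102783203125), (163.33058166503906, 151.5188446044922), 89.18269348144531) 0 ((410.3499755859375, 254.65322875976562), (175.54164123535156, 162.8468475341797), 89.18268585205078)
rack [ 420  259   29   47 1043] z 0.043 ((388.5023193359375, -457.7196960449219), (78.30216979980469, 123.85054016113281), 88.42855834960938) 0 ((386.0242614746094, -473.15618896484375), (81.30470275878906, 128.59930419921875), 88.42894744873047)
tip [ 232  122   45   33 1355] z 0.064 ((779.9402465820312, 29.566259384155273), (121.36957550048828, 90.74810028076172), 89.44428253173828) 0 ((798.9473876953125, 34.49319839477539), (128.4282684326172, 96.02591705322266), 89.4443359375)
```

View pics/c1.png

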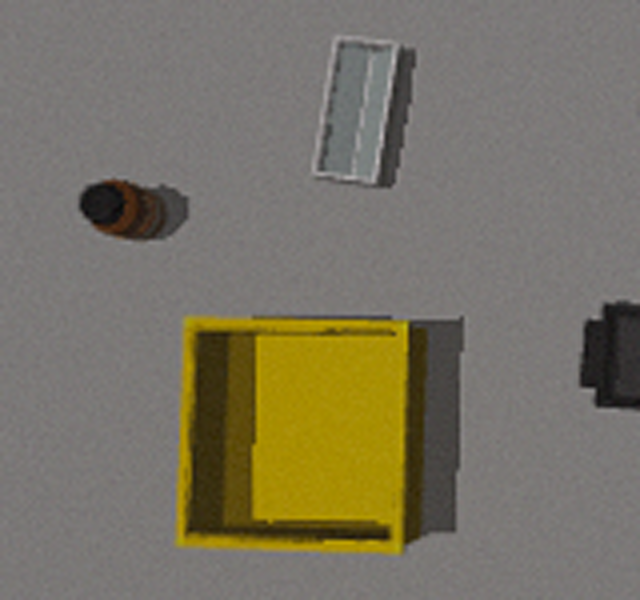

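View pics/c2.png

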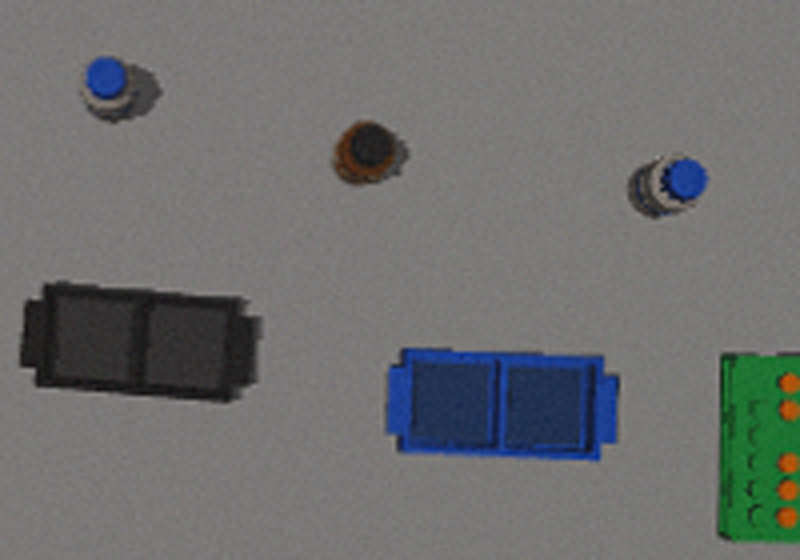

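The crops show the reservoir corners at crop pixels (338,38), (400,44), (378,185) and (315,178). The bin rim corners are at (186,318), (408,320), (403,552) and (178,546). Both carriers and all four caps are clear.

```bash
python3 - <<'E'
from h import *
T=manip.grab_frame("top")
for n,c,z in [("res",[(338,38),(400,44),(378,185),(315,178)],.028),("bin",[(186,318),(408,320),(403,552),(178,546)],.081)]:
    p=plane(T,np.array(c)/4+[100-.375,165-.375],z); print(n,p.round(4).tolist(),p.mean(0), cv2.minAreaRect(np.float32(p*1000)))
E
```

```text
res [[0.6872, 0.2284], [0.6826, 0.1841], [0.5831, 0.1969], [0.588, 0.2415]] [0.63521622 0.21271992] ((635.2966918945312, 212.8009490966797), (44.93138885498047, 101.15499877929688), 82.67676544189453)
bin [[0.4883, 0.3124], [0.4881, 0.163], [0.3379, 0.1637], [0.3388, 0.3136]] [0.41328852 0.23816335] ((413.36083984375, 238.29318237304688), (149.86387634277344, 150.21571350097656), 89.73313903808594)
```

>>> {"method": "move_arm", "body": {
  "rows": [
    [2,0,0,0,0,6,1],
    [4,0,0,0,0,6,1],
    [4,0,0,0,0,6,1],
    [4,0,0,0,0,6,1]
  ]
}}

```text
time: 0.58
tool_pos: [0.3052, -0.5898, 0.2504]
tool_rot: [-0.0, 0.997, -0.079, 0.0]
contact_force: [-0.3, -1.4, -0.1]
gripper_width: 0.999
grasp_force: 0.0
```

>>> {"method": "move_arm", "body": {
  "rows": [
    [0.5,-2,0,0,0,-1.7,1],
    [1.1,-4,0,0,0,0,1],
    [1.1,-4,0,0,0,0,1],
    [1.1,-4,0,0,0,0,1],
    [1.1,-4,0,0,0,0,1],
    [1.1,-4,0,0,0,0,1],
    [1.1,-4,0,0,0,0,1],
    [1.1,-4,0,0,0,0,1],
    [1.1,-4,0,0,0,0,1],
    [1.1,-4,0,0,0,0,1],
    [1.1,-4,0,0,0,0,1],
    [1.1,-4,0,0,0,0,1],
    [1.1,-4,0,0,0,0,1],
    [1.1,-4,0,0,0,0,1],
    [1.1,-4,0,0,0,0,1],
    [1.1,-4,0,0,0,0,1],
    [1.1,-4,0,0,0,0,1],
    [1.1,-4,0,0,0,0,1],
    [1.1,-4,0,0,0,0,1],
    [1.1,-4,0,0,0,0,1]
  ]
}}

```text
time: 2.25
tool_pos: [0.6118, 0.1599, 0.2502]
tool_rot: [0.0, 0.998, -0.06, 0.0]
contact_force: [0.7, -0.9, -0.5]
gripper_width: 1.002
grasp_force: 0.0
```

```bash
cat >> h.py <<'E'
def rel(*targets):
    """print tool-axis shifts (cm) to world targets, and yaw (deg)"""
    from scipy.spatial.transform import Rotation as Ro
    s=manip.state(); q=s["tool_rot"]; R=Ro.from_quat([q[1],q[2],q[3],q[0]])
    print("t",round(s["time"],2),"pos",s["tool_pos"].round(4),"yaw",np.degrees(np.arctan2(*R.as_matrix()[1::-1,0])).round(2),"tilt",R.as_matrix()[:2,2].round(4))
    for t in targets: print(t,(R.inv().apply(np.array(t)-s["tool_pos"])*100).round(2))
E
python3 -c "
from h import *
rel((.635,.213,.025))"
```

```text
t 2.25 pos [0.6118 0.1599 0.2502] yaw -6.93 tilt [ 0.     -0.0001]
(0.635, 0.213, 0.025) [ 1.66 -5.56 22.52]
```

>>> {"method": "move_arm", "body": {
  "rows": [
    [0.8,-2.8,2,0,0,0,1],
    [0.8,-2.8,2,0,0,0,1],
    [0,0,4,0,0,0,1],
    [0,0,4,0,0,0,1],
    [0,0,4,0,0,0,1],
    [0,0,0,0,0,0,1]
  ]
}}

```text
time: 2.75
tool_pos: [0.6274, 0.2102, 0.0794]
tool_rot: [0.002, 0.998, -0.06, -0.009]
contact_force: [-0.8, -1.0, -2.4]
gripper_width: 1.001
grasp_force: 0.0
```

```bash
python3 -c "
from h import *
rel((.635,.213,.025))"
```

```text
t 2.75 pos [0.6274 0.2102 0.0794] yaw -6.93 tilt [-0.0176 -0.0038]
(0.635, 0.213, 0.025) [ 0.81 -0.41  5.42]
```

>>> {"method": "move_arm", "body": {
  "rows": [
    [0.3,-0.2,2,0,0,0,1],
    [0.2,-0.1,2,0,0,0,1],
    [0,0,1.1,0,0,0,1],
    [0,0,0,0,0,0,1],
    [0,0,0,0,0,0,1]
  ]
}}

```text
time: 3.17
tool_pos: [0.6397, 0.2136, 0.0402]
tool_rot: [-0.0, 0.998, -0.061, 0.0]
contact_force: [0.5, 0.6, 0.5]
gripper_width: 1.004
grasp_force: 0.0
```

```bash
python3 -c "
from h import *
rel((.635,.213,.025))"
```

```text
t 3.17 pos [0.6397 0.2136 0.0402] yaw -6.97 tilt [0.0002 0.0001]
(0.635, 0.213, 0.025) [-0.46  0.12  1.52]
```

>>> {"method": "move_arm", "body": {
  "rows": [
    [-0.4,0.1,1,0,0,0,1],
    [0,0,0.5,0,0,0,1],
    [0,0,0,0,0,0,-1],
    [0,0,0,0,0,0,-1],
    [0,0,0,0,0,0,-1],
    [0,0,0,0,0,0,-1],
    [0,0,0,0,0,0,-1],
    [0,0,0,0,0,0,-1]
  ]
}}

```text
time: 3.83
tool_pos: [0.636, 0.2133, 0.0251]
tool_rot: [-0.0, 0.998, -0.061, 0.001]
contact_force: [0.7, 0.4, 2.9]
gripper_width: 0.525
grasp_force: 64.4
```

>>> {"method": "move_arm", "body": {
  "rows": [
    [0,0,-1.5,0,0,0,-1],
    [0,0,-3,0,0,0,-1],
    [0,0,-3,0,0,0,-1],
    [0,0,-3,0,0,0,-1],
    [-1.5,0,-2,0,0,0,-1],
    [-3,0,0,0,0,0,-1],
    [-3,0,0,0,0,0,-1],
    [-3,0,0,0,0,0,-1],
    [-3,0,0,0,0,0,-1],
    [-3,0,0,0,0,0,-1],
    [-3,0,0,0,0,0,-1],
    [-2,0,0,0,0,0,-1],
    [-1,0,0,0,0,0,-1],
    [0,0,0,0,0,0,-1]
  ]
}}

```text
time: 5.0
tool_pos: [0.4106, 0.2407, 0.1497]
tool_rot: [-0.0, 0.998, -0.06, 0.0]
contact_force: [-0.1, -0.5, 0.0]
gripper_width: 0.528
grasp_force: 64.1
```

```bash
python3 - <<'E'
from h import *
rel((.413,.238,.048))
f=manip.grab_frame("side"); cv2.imwrite("pics/s1.png",f["img"])
E
```

```text
t 5.0 pos [0.4106 0.2407 0.1497] yaw -6.87 tilt [0.0003 0.0002]
(0.413, 0.238, 0.048) [ 0.27  0.24 10.17]
```

View pics/s1.png

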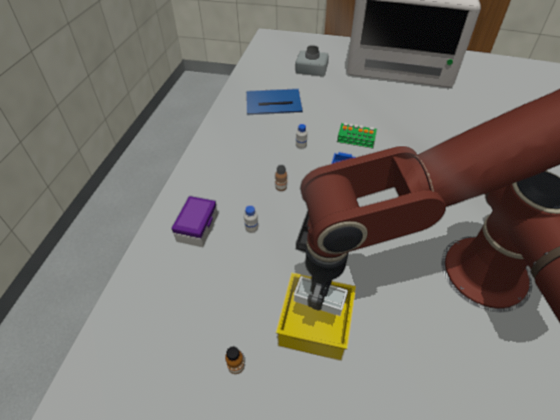

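The reservoir at (320,295) is held level above the bin, so I can lower it in and release.

>>> {"method": "move_arm", "body": {
  "rows": [
    [0.1,0.1,1.5,0,0,0,-1],
    [0.1,0.1,2.5,0,0,0,-1],
    [0.1,0,2.5,0,0,0,-1],
    [0,0,2.5,0,0,0,-1],
    [0,0,1,0,0,0,-1],
    [0,0,0,0,0,0,-1],
    [0,0,0,0,0,0,0.6],
    [0,0,0,0,0,0,0.6],
    [0,0,0,0,0,0,0.6],
    [0,0,-2,0,0,0,0.6],
    [0,0,-3,0,0,0,0.6],
    [0,0,-3,0,0,0,0.6],
    [0,0,-3,0,0,0,0.6],
    [0,0,-2,0,0,0,0.6],
    [0,0,0,0,0,0,0.6]
  ]
}}

```text
time: 6.3
tool_pos: [0.4184, 0.2395, 0.1872]
tool_rot: [-0.003, 0.998, -0.061, 0.006]
contact_force: [0.3, 0.5, 0.6]
gripper_width: 0.801
grasp_force: 0.0
```

>>> {"method": "move_arm", "body": {
  "rows": [
    [0,0,0,0,0,-7,1],
    [0,0,0,0,0,-7,1],
    [0,0,0,0,0,-7,1],
    [0,0,0,0,0,-7,1],
    [0,0,0,0,0,-7,1],
    [0,0,0,0,0,-7,1],
    [0,0,0,0,0,-7,1],
    [0,0,0,0,0,-7,1],
    [0,0,0,0,0,-7,1],
    [0,0,0,0,0,-7,1],
    [0,0,0,0,0,-7,1],
    [0,0,0,0,0,-7,1],
    [0,0,0,0,0,-7,1],
    [0,0,0,0,0,-3,1],
    [0,0,0,0,0,0,1]
  ]
}}

```text
time: 7.55
tool_pos: [0.4148, 0.2381, 0.1795]
tool_rot: [0.0, 0.725, 0.689, 0.0]
contact_force: [-0.5, -0.3, -0.9]
gripper_width: 1.001
grasp_force: 0.0
```

```bash
python3 - <<'E'
from h import *
rel((.564,.375,.048))
f=manip.grab_frame("top"); cv2.imwrite("pics/t1.png",f["img"])
E
```

```text
t 7.55 pos [0.4148 0.2381 0.1795] yaw 87.09 tilt [0.0007 0.0003]
(0.564, 0.375, 0.048) [14.42 14.2  13.17]
```

View pics/t1.png

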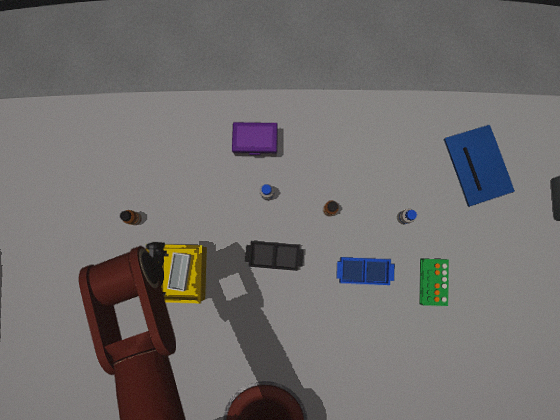

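The reservoir lies flat in the bin at (182,272). Next is the left amber bottle.

>>> {"method": "move_arm", "body": {
  "rows": [
    [2.4,2.3,0,0,0,0,1],
    [2.4,2.4,0,0,0,0,1],
    [2.4,2.4,0,0,0,0,1],
    [2.4,2.4,0,0,0,0,1],
    [2.4,2.4,0,0,0,0,1],
    [2.4,2.3,0,0,0,0,1],
    [0,0,1.5,0,0,0,1],
    [0,0,1.5,0,0,0,1],
    [0,0,0,0,0,0,1],
    [0,0,0,0,0,0,1]
  ]
}}

```text
time: 8.43
tool_pos: [0.562, 0.3733, 0.1467]
tool_rot: [-0.001, 0.725, 0.688, -0.002]
contact_force: [-0.6, -0.3, 0.6]
gripper_width: 0.999
grasp_force: 0.0
```

```bash
python3 -c "
from h import *
rel((.564,.375,.05))"
```

```text
t 8.43 pos [0.562  0.3733 0.1467] yaw 87.0 tilt [-0.0045 -0.0024]
(0.564, 0.375, 0.05) [0.21 0.24 9.67]
```

>>> {"method": "move_arm", "body": {
  "rows": [
    [0.1,0.1,2,0,0,0,1],
    [0.1,0.1,2,0,0,0,1],
    [0,0,2,0,0,0,1],
    [0,0,2,0,0,0,1],
    [0,0,1.4,0,0,0,1],
    [0,0,0,0,0,0,1],
    [0,0,0,0,0,0,1]
  ]
}}

```text
time: 9.02
tool_pos: [0.5655, 0.3759, 0.0551]
tool_rot: [-0.0, 0.725, 0.688, -0.001]
contact_force: [0.1, -1.1, -0.0]
gripper_width: 1.0
grasp_force: 0.0
```

```bash
python3 -c "
from h import *
rel((.564,.375,.05))"
```

```text
t 9.02 pos [0.5655 0.3759 0.0551] yaw 87.02 tilt [-0.0011 -0.0006]
(0.564, 0.375, 0.05) [-0.1  -0.14  0.52]
```

>>> {"method": "move_arm", "body": {
  "rows": [
    [-0.1,-0.1,0.5,0,0,0,1],
    [0,0,0,0,0,0,0],
    [0,0,0,0,0,0,-1],
    [0,0,0,0,0,0,-1],
    [0,0,0,0,0,0,-1],
    [0,0,0,0,0,0,-1],
    [0,0,0,0,0,0,-1],
    [0,0,0,0,0,0,-1],
    [0,0,0,0,0,0,-1]
  ]
}}

```text
time: 9.77
tool_pos: [0.5656, 0.3759, 0.0515]
tool_rot: [0.0, 0.725, 0.689, 0.001]
contact_force: [-1.4, -0.3, 6.0]
gripper_width: 0.424
grasp_force: 60.3
```

```bash
python3 -c "
from h import *
rel((.4646,.0064,.18),(.4594,-.0584,.18))"
```

```text
t 9.77 pos [0.5656 0.3759 0.0515] yaw 87.05 tilt [0.0011 0.0008]
(0.4646, 0.0064, 0.18) [-37.41  -8.17 -12.89]
(0.4594, -0.0584, 0.18) [-43.91  -8.35 -12.9 ]
```

>>> {"method": "move_arm", "body": {
  "rows": [
    [0,0,-1.2,0,0,0,-1],
    [0,0,-2.5,0,0,0,-1],
    [0,0,-2.5,0,0,0,-1],
    [0,0,-2.5,0,0,0,-1],
    [0,0,-2.5,0,0,0,-1],
    [-0.8,-0.2,-1.2,0,0,0,-1],
    [-2,-0.4,0,0,0,0,-1],
    [-2.8,-0.6,0,0,0,0,-1],
    [-3,-0.7,0,0,0,0,-1],
    [-3,-0.7,0,0,0,0,-1],
    [-3,-0.7,0,0,0,0,-1],
    [-3,-0.7,0,0,0,0,-1],
    [-3,-0.7,0,0,0,0,-1],
    [-3,-0.7,0,0,0,0,-1],
    [-3,-0.7,0,0,0,0,-1],
    [-3,-0.7,0,0,0,0,-1],
    [-3,-0.6,0,0,0,0,-1],
    [-2.5,-0.5,0,0,0,0,-1],
    [-1,-0.2,0,0,0,0,-1],
    [0,0,0,0,0,0,-1]
  ]
}}

```text
time: 11.43
tool_pos: [0.4645, 0.0174, 0.1736]
tool_rot: [-0.0, 0.726, 0.687, -0.0]
contact_force: [-0.1, 0.4, -0.9]
gripper_width: 0.424
grasp_force: 60.1
```

```bash
python3 - <<'E'
from h import *
rel((.4646,.0064,.056))
f=manip.grab_frame("side"); cv2.imwrite("pics/s2.png",cv2.resize(f["img"][120:300,180:420],None,fx=3,fy=3))
E
```

```text
t 11.43 pos [0.4645 0.0174 0.1736] yaw 86.85 tilt [-0.0009 -0.0003]
(0.4646, 0.0064, 0.056) [-1.1   0.08 11.76]
```

View pics/s2.png

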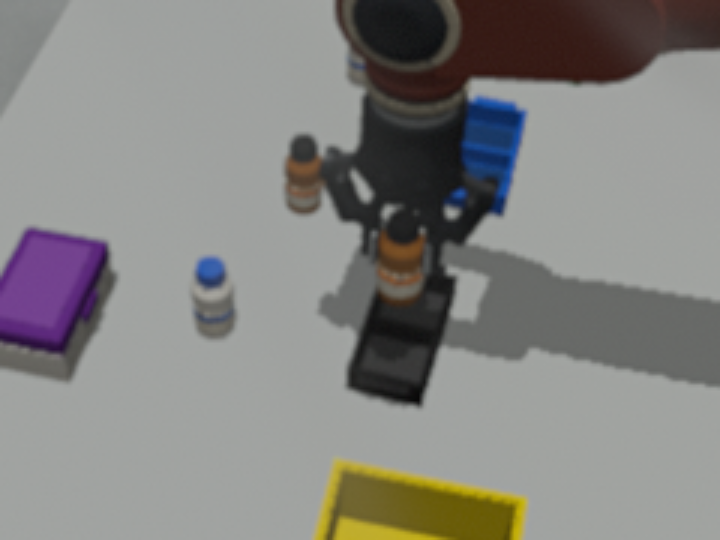

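The bottle hangs upright at crop pixel (400,260), above the black carrier.

>>> {"method": "move_arm", "body": {
  "rows": [
    [-0.6,0,1,0,0,0,-1],
    [-0.5,0,2,0,0,0,-1],
    [0,0,2,0,0,0,-1],
    [0,0,2,0,0,0,-1],
    [0,0,1.5,0,0,0,-1],
    [0,0,1,0,0,0,-1],
    [0,0,0.5,0,0,0,-1],
    [0,0,0,0,0,0,-1],
    [0,0,0,0,0,0,-1]
  ]
}}

```text
time: 12.23
tool_pos: [0.4654, 0.0085, 0.0746]
tool_rot: [0.0, 0.725, 0.689, 0.0]
contact_force: [0.2, -0.2, -0.1]
gripper_width: 0.418
grasp_force: 60.1
```

```bash
python3 -c "
from h import *
rel((.4646,.0064,.0575))"
```

```text
t 12.23 pos [0.4654 0.0085 0.0746] yaw 87.09 tilt [ 0.0004 -0.    ]
(0.4646, 0.0064, 0.0575) [-0.21 -0.07  1.71]
```

>>> {"method": "move_arm", "body": {
  "rows": [
    [-0.2,0,0.5,0,0,0,-1],
    [0,0,0.5,0,0,0,-1],
    [0,0,0.4,0,0,0,-1],
    [0,0,0.3,0,0,0,-1],
    [0,0,0,0,0,0,-1],
    [0,0,0,0,0,0,-1]
  ]
}}

```text
time: 12.73
tool_pos: [0.4647, 0.0062, 0.0571]
tool_rot: [-0.0, 0.725, 0.689, -0.0]
contact_force: [0.0, -0.0, -1.0]
gripper_width: 0.425
grasp_force: 60.1
```

>>> {"method": "move_arm", "body": {
  "rows": [
    [0,0,0.1,0,0,0,-1],
    [0,0,0,0,0,0,0.2],
    [0,0,0,0,0,0,0.6],
    [0,0,0,0,0,0,1],
    [0,0,0,0,0,0,1],
    [0,0,0,0,0,0,1],
    [0,0,-1.5,0,0,0,1],
    [0,0,-2.5,0,0,0,1],
    [0,0,-2.5,0,0,0,1],
    [0,0,-2.5,0,0,0,1],
    [0,0,-2.5,0,0,0,1],
    [0,0,0,0,0,0,1]
  ]
}}

```text
time: 13.73
tool_pos: [0.4682, 0.0058, 0.1776]
tool_rot: [0.004, 0.725, 0.689, 0.003]
contact_force: [1.0, -0.4, 0.7]
gripper_width: 0.998
grasp_force: 0.0
```

```bash
python3 -c "
from h import *
rel((.59,-.18,.05))"
```

```text
t 13.73 pos [0.4682 0.0058 0.1776] yaw 87.05 tilt [ 0.0105 -0.0015]
(0.59, -0.18, 0.05) [-17.91  12.99  12.91]
```

>>> {"method": "move_arm", "body": {
  "rows": [
    [-1.5,1.1,0,0,0,0,1],
    [-2.8,2,0,0,0,0,1],
    [-2.8,2,0,0,0,0,1],
    [-2.8,2,0,0,0,0,1],
    [-2.8,2,0,0,0,0,1],
    [-2.8,2,0,0,0,0,1],
    [-1.5,1.2,0,0,0,0,1],
    [-0.9,0.7,1.5,0,0,0,1],
    [0,0,1.5,0,0,0,1],
    [0,0,0,0,0,0,1],
    [0,0,0,0,0,0,1]
  ]
}}

```text
time: 14.65
tool_pos: [0.5844, -0.1789, 0.1395]
tool_rot: [-0.002, 0.725, 0.689, -0.001]
contact_force: [-0.5, 0.4, 0.8]
gripper_width: 0.999
grasp_force: 0.0
```

```bash
python3 -c "
from h import *
rel((.59,-.1805,.05))"
```

```text
t 14.65 pos [ 0.5844 -0.1789  0.1395] yaw 87.03 tilt [-0.0033  0.0015]
(0.59, -0.1805, 0.05) [-0.14  0.59  8.95]
```

>>> {"method": "move_arm", "body": {
  "rows": [
    [-0.1,0.4,1.5,0,0,0,1],
    [0,0,2,0,0,0,1],
    [0,0,2,0,0,0,1],
    [0,0,2,0,0,0,1],
    [0,0,1,0,0,0,1],
    [0,0,0,0,0,0,1],
    [0,0,0,0,0,0,1]
  ]
}}

```text
time: 15.23
tool_pos: [0.5896, -0.1802, 0.0568]
tool_rot: [0.0, 0.725, 0.689, 0.0]
contact_force: [-0.7, -0.2, -0.9]
gripper_width: 0.999
grasp_force: 0.0
```

```bash
python3 -c "
from h import *
rel((.59,-.1805,.05))"
```

```text
t 15.23 pos [ 0.5896 -0.1802  0.0568] yaw 87.07 tilt [ 0.0002 -0.0001]
(0.59, -0.1805, 0.05) [-0.02  0.04  0.68]
```

>>> {"method": "move_arm", "body": {
  "rows": [
    [0,0,0.6,0,0,0,1],
    [0,0,0,0,0,0,0],
    [0,0,0,0,0,0,-1],
    [0,0,0,0,0,0,-1],
    [0,0,0,0,0,0,-1],
    [0,0,0,0,0,0,-1],
    [0,0,0,0,0,0,-1],
    [0,0,0,0,0,0,-1],
    [0,0,0,0,0,0,-1]
  ]
}}

```text
time: 15.98
tool_pos: [0.5901, -0.1808, 0.0512]
tool_rot: [0.001, 0.725, 0.689, 0.0]
contact_force: [-0.4, -0.3, 4.3]
gripper_width: 0.425
grasp_force: 60.4
```

```bash
python3 -c "
from h import *
rel((.4594,-.0594,.19))"
```

```text
t 15.98 pos [ 0.5901 -0.1808  0.0512] yaw 87.04 tilt [ 0.0015 -0.0007]
(0.4594, -0.0594, 0.19) [ 11.44 -13.66 -13.9 ]
```

>>> {"method": "move_arm", "body": {
  "rows": [
    [0,0,-1.2,0,0,0,-1],
    [0,0,-2.5,0,0,0,-1],
    [0,0,-2.5,0,0,0,-1],
    [0,0,-2.5,0,0,0,-1],
    [0,0,-2.5,0,0,0,-1],
    [0,0,-2,0,0,0,-1],
    [0.9,-1.1,0,0,0,0,-1],
    [1.9,-2.3,0,0,0,0,-1],
    [1.9,-2.3,0,0,0,0,-1],
    [1.9,-2.3,0,0,0,0,-1],
    [1.9,-2.3,0,0,0,0,-1],
    [1.9,-2.3,0,0,0,0,-1],
    [1,-1.1,0,0,0,0,-1],
    [0,0,0,0,0,0,-1],
    [0,0,0,0,0,0,-1]
  ]
}}

```text
time: 17.23
tool_pos: [0.458, -0.0592, 0.1823]
tool_rot: [0.0, 0.725, 0.689, 0.0]
contact_force: [0.6, -0.6, -0.7]
gripper_width: 0.425
grasp_force: 60.2
```

```bash
python3 -c "
from h import *
rel((.4594,-.0594,.0575))
f=manip.grab_frame('side'); cv2.imwrite('pics/s3.png',cv2.resize(f['img'][120:300,180:420],None,fx=3,fy=3))"
```

```text
t 17.23 pos [ 0.458  -0.0592  0.1823] yaw 87.1 tilt [ 0.0003 -0.0003]
(0.4594, -0.0594, 0.0575) [-1.000e-02  1.300e-01  1.248e+01]
```

View pics/s3.png

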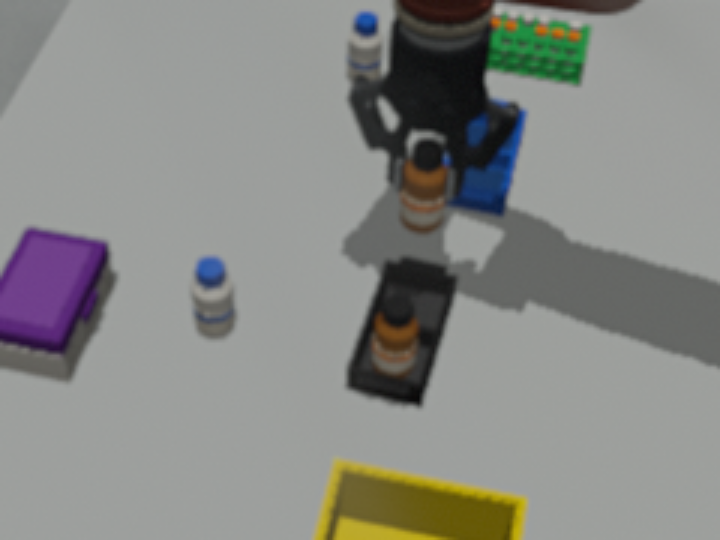

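The first amber stands in its bay at crop (395,340), and the second hangs upright above the other bay.

>>> {"method": "move_arm", "body": {
  "rows": [
    [0,0.1,1,0,0,0,-1],
    [0,0,2,0,0,0,-1],
    [0,0,2,0,0,0,-1],
    [0,0,2,0,0,0,-1],
    [0,0,2,0,0,0,-1],
    [0,0,1,0,0,0,-1],
    [0,0,0.5,0,0,0,-1],
    [0,0,0,0,0,0,-1],
    [0,0,0,0,0,0,-1]
  ]
}}

```text
time: 18.03
tool_pos: [0.4601, -0.06, 0.0778]
tool_rot: [0.0, 0.725, 0.689, 0.0]
contact_force: [-0.7, -0.3, 0.5]
gripper_width: 0.425
grasp_force: 60.2
```

Needs 2.05 cm more.

>>> {"method": "move_arm", "body": {
  "rows": [
    [0,0,0.6,0,0,0,-1],
    [0,0,0.6,0,0,0,-1],
    [0,0,0.5,0,0,0,-1],
    [0,0,0.3,0,0,0,-1],
    [0,0,0.1,0,0,0,-1],
    [0,0,0,0,0,0,-1],
    [0,0,0,0,0,0,-1]
  ]
}}

```text
time: 18.62
tool_pos: [0.4596, -0.0596, 0.0563]
tool_rot: [0.0, 0.725, 0.689, 0.0]
contact_force: [-0.2, 0.6, -0.2]
gripper_width: 0.423
grasp_force: 60.3
```

>>> {"method": "move_arm", "body": {
  "rows": [
    [0,0,0,0,0,0,0.2],
    [0,0,0,0,0,0,0.6],
    [0,0,0,0,0,0,1],
    [0,0,0,0,0,0,1],
    [0,0,0,0,0,0,1],
    [0,0,-1.5,0,0,0,1],
    [0,0,-2.5,0,0,0,1],
    [0,0,-2.5,0,0,0,1],
    [0,0,-2.5,0,0,0,1],
    [0,0,-2.5,0,0,0,1],
    [0,0,0,0,0,0,1],
    [0,0,0,0,0,0,1]
  ]
}}

```text
time: 19.62
tool_pos: [0.4607, -0.06, 0.1734]
tool_rot: [0.002, 0.725, 0.689, 0.001]
contact_force: [0.3, 0.6, 0.2]
gripper_width: 1.0
grasp_force: 0.0
```

```bash
python3 -c "
from h import *
rel((.635,-.0045,.05))"
```

```text
t 19.62 pos [ 0.4607 -0.06    0.1734] yaw 87.05 tilt [ 0.0041 -0.0013]
(0.635, -0.0045, 0.05) [ 6.45 17.07 12.4 ]
```

>>> {"method": "move_arm", "body": {
  "rows": [
    [0.5,1.3,0,0,0,0,1],
    [0.9,2.5,0,0,0,0,1],
    [0.9,2.5,0,0,0,0,1],
    [0.9,2.5,0,0,0,0,1],
    [1,2.5,0,0,0,0,1],
    [1,2.5,0,0,0,0,1],
    [0.8,2,0,0,0,0,1],
    [0.4,1.3,1,0,0,0,1],
    [0,0,2,0,0,0,1],
    [0,0,0,0,0,0,1],
    [0,0,0,0,0,0,1]
  ]
}}

```text
time: 20.53
tool_pos: [0.6314, -0.0042, 0.1378]
tool_rot: [-0.003, 0.725, 0.689, -0.002]
contact_force: [-0.1, -1.0, 0.1]
gripper_width: 1.005
grasp_force: 0.0
```

```bash
python3 -c "
from h import *
rel((.635,-.0045,.05))"
```

```text
t 20.53 pos [ 0.6314 -0.0042  0.1378] yaw 87.05 tilt [-0.0066  0.0008]
(0.635, -0.0045, 0.05) [-0.01  0.42  8.78]
```

>>> {"method": "move_arm", "body": {
  "rows": [
    [0,0.2,1.5,0,0,0,1],
    [0,0,2,0,0,0,1],
    [0,0,2,0,0,0,1],
    [0,0,2,0,0,0,1],
    [0,0,0.8,0,0,0,1],
    [0,0,0,0,0,0,1],
    [0,0,0,0,0,0,1]
  ]
}}

```text
time: 21.12
tool_pos: [0.6355, -0.0047, 0.0584]
tool_rot: [-0.0, 0.725, 0.689, -0.0]
contact_force: [-0.0, 0.5, 0.4]
gripper_width: 0.999
grasp_force: 0.0
```

```bash
python3 -c "
from h import *
rel((.635,-.0045,.05))"
```

```text
t 21.12 pos [ 0.6355 -0.0047  0.0584] yaw 87.03 tilt [-0.0001  0.    ]
(0.635, -0.0045, 0.05) [ 0.02 -0.05  0.84]
```

>>> {"method": "move_arm", "body": {
  "rows": [
    [0,0,0.6,0,0,0,1],
    [0,0,0.2,0,0,0,0],
    [0,0,0,0,0,0,-1],
    [0,0,0,0,0,0,-1],
    [0,0,0,0,0,0,-1],
    [0,0,0,0,0,0,-1],
    [0,0,0,0,0,0,-1],
    [0,0,0,0,0,0,-1],
    [0,0,0,0,0,0,-1]
  ]
}}

```text
time: 21.87
tool_pos: [0.6361, -0.0047, 0.0511]
tool_rot: [0.0, 0.725, 0.689, 0.0]
contact_force: [-2.0, 0.7, 4.5]
gripper_width: 0.422
grasp_force: 60.4
```

```bash
python3 -c "
from h import *
rel((.4215,-.2405,.19))"
```

```text
t 21.87 pos [ 0.6361 -0.0047  0.0511] yaw 87.05 tilt [ 0.0011 -0.0001]
(0.4215, -0.2405, 0.19) [-24.66 -20.2  -13.91]
```

>>> {"method": "move_arm", "body": {
  "rows": [
    [0,0,-1.2,0,0,0,-1],
    [0,0,-2.5,0,0,0,-1],
    [0,0,-2.5,0,0,0,-1],
    [0,0,-2.5,0,0,0,-1],
    [0,0,-2.5,0,0,0,-1],
    [0,0,-2,0,0,0,-1],
    [-1.2,-1,0,0,0,0,-1],
    [-2.4,-2,0,0,0,0,-1],
    [-2.4,-2,0,0,0,0,-1],
    [-2.4,-2,0,0,0,0,-1],
    [-2.4,-2,0,0,0,0,-1],
    [-2.4,-2,0,0,0,0,-1],
    [-2.4,-2,0,0,0,0,-1],
    [-2.4,-2,0,0,0,0,-1],
    [-2.4,-2,0,0,0,0,-1],
    [-2.4,-2,0,0,0,0,-1],
    [-1.9,-1.2,0,0,0,0,-1],
    [0,0,0,0,0,0,-1],
    [0,0,0,0,0,0,-1]
  ]
}}

```text
time: 23.45
tool_pos: [0.4204, -0.2413, 0.1823]
tool_rot: [-0.0, 0.726, 0.688, 0.0]
contact_force: [0.4, -0.2, -1.0]
gripper_width: 0.423
grasp_force: 60.3
```

```bash
python3 -c "
from h import *
rel((.4215,-.2405,.0568))
f=manip.grab_frame('side'); cv2.imwrite('pics/s4.png',cv2.resize(f['img'][90:270,220:460],None,fx=3,fy=3))"
```

```text
t 23.45 pos [ 0.4204 -0.2413  0.1823] yaw 86.9 tilt [0.0001 0.0004]
(0.4215, -0.2405, 0.0568) [ 0.09  0.11 12.55]
```

View pics/s4.png

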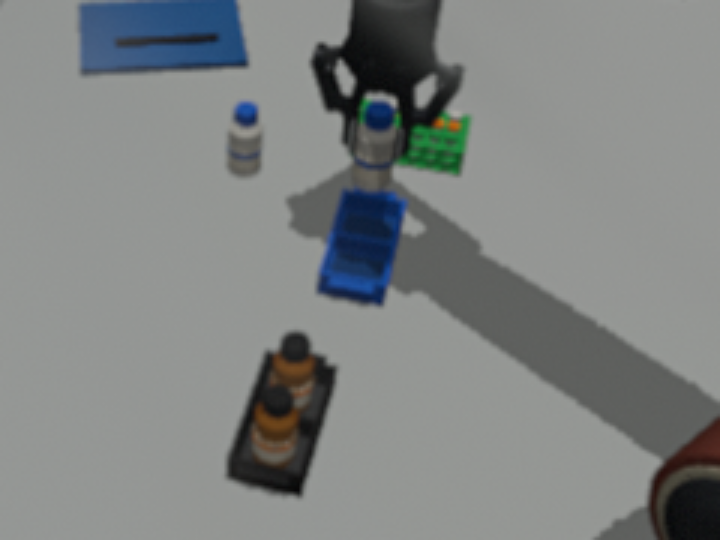

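Both ambers stand in the black carrier, at crop (295,365) and (275,425). The buffer hangs upright at (375,145).

>>> {"method": "move_arm", "body": {
  "rows": [
    [0,0.1,1,0,0,0,-1],
    [0,0,2,0,0,0,-1],
    [0,0,2,0,0,0,-1],
    [0,0,2,0,0,0,-1],
    [0,0,2,0,0,0,-1],
    [0,0,1,0,0,0,-1],
    [0,0,0.5,0,0,0,-1],
    [0,0,0,0,0,0,-1],
    [0,0,0,0,0,0,-1]
  ]
}}

```text
time: 24.25
tool_pos: [0.4226, -0.2409, 0.0778]
tool_rot: [0.0, 0.725, 0.689, 0.0]
contact_force: [0.2, 0.4, -0.9]
gripper_width: 0.421
grasp_force: 60.3
```

```bash
python3 -c "
from h import *
rel((.4215,-.2405,.0565))"
```

```text
t 24.25 pos [ 0.4226 -0.2409  0.0778] yaw 87.08 tilt [ 0.0005 -0.0003]
(0.4215, -0.2405, 0.0565) [ 0.03 -0.12  2.13]
```

>>> {"method": "move_arm", "body": {
  "rows": [
    [0,-0.1,0.6,0,0,0,-1],
    [0,0,0.6,0,0,0,-1],
    [0,0,0.5,0,0,0,-1],
    [0,0,0.3,0,0,0,-1],
    [0,0,0.1,0,0,0,-1],
    [0,0,0,0,0,0,-1],
    [0,0,0,0,0,0,-1]
  ]
}}

```text
time: 24.83
tool_pos: [0.4212, -0.241, 0.0563]
tool_rot: [0.0, 0.725, 0.689, 0.0]
contact_force: [0.1, -0.0, -0.9]
gripper_width: 0.425
grasp_force: 60.4
```

>>> {"method": "move_arm", "body": {
  "rows": [
    [0,0,0,0,0,0,0.2],
    [0,0,0,0,0,0,0.6],
    [0,0,0,0,0,0,1],
    [0,0,0,0,0,0,1],
    [0,0,0,0,0,0,1],
    [0,0,-1.5,0,0,0,1],
    [0,0,-2.5,0,0,0,1],
    [0,0,-2.5,0,0,0,1],
    [0,0,-2.5,0,0,0,1],
    [0,0,-2.5,0,0,0,1],
    [0,0,0,0,0,0,1],
    [0,0,0,0,0,0,1]
  ]
}}

```text
time: 25.83
tool_pos: [0.4221, -0.2417, 0.1734]
tool_rot: [0.002, 0.725, 0.689, 0.0]
contact_force: [0.6, 0.1, -0.5]
gripper_width: 1.0
grasp_force: 0.0
```

```bash
python3 -c "
from h import *
rel((.5675,-.3882,.05))"
```

```text
t 25.83 pos [ 0.4221 -0.2417  0.1734] yaw 87.04 tilt [ 0.0034 -0.0027]
(0.5675, -0.3882, 0.05) [-13.85  15.24  12.43]
```

>>> {"method": "move_arm", "body": {
  "rows": [
    [-1,1.1,0,0,0,0,1],
    [-2,2.2,0,0,0,0,1],
    [-2,2.2,0,0,0,0,1],
    [-2,2.2,0,0,0,0,1],
    [-2,2.2,0,0,0,0,1],
    [-2,2.2,0,0,0,0,1],
    [-1.8,2,0,0,0,0,1],
    [-1,1.1,1,0,0,0,1],
    [0,0,2,0,0,0,1],
    [0,0,0,0,0,0,1],
    [0,0,0,0,0,0,1]
  ]
}}

```text
time: 26.75
tool_pos: [0.5641, -0.3851, 0.1375]
tool_rot: [-0.003, 0.725, 0.689, -0.0]
contact_force: [-0.7, -0.2, 0.5]
gripper_width: 1.003
grasp_force: 0.0
```

```bash
python3 -c "
from h import *
rel((.5675,-.3882,.05))"
```

```text
t 26.75 pos [ 0.5641 -0.3851  0.1375] yaw 87.04 tilt [-0.0052  0.0045]
(0.5675, -0.3882, 0.05) [-0.33  0.4   8.74]
```

>>> {"method": "move_arm", "body": {
  "rows": [
    [-0.1,0.2,1.5,0,0,0,1],
    [0,0,2,0,0,0,1],
    [0,0,2,0,0,0,1],
    [0,0,2,0,0,0,1],
    [0,0,0.8,0,0,0,1],
    [0,0,0,0,0,0,1],
    [0,0,0,0,0,0,1]
  ]
}}

```text
time: 27.33
tool_pos: [0.5677, -0.3875, 0.0584]
tool_rot: [-0.0, 0.725, 0.689, 0.0]
contact_force: [0.7, -1.3, 0.7]
gripper_width: 0.998
grasp_force: 0.0
```

```bash
python3 -c "
from h import *
rel((.5675,-.3882,.05))"
```

```text
t 27.33 pos [ 0.5677 -0.3875  0.0584] yaw 87.05 tilt [-0.0001  0.0001]
(0.5675, -0.3882, 0.05) [-0.07 -0.01  0.84]
```

>>> {"method": "move_arm", "body": {
  "rows": [
    [-0.1,0,0.6,0,0,0,1],
    [0,0,0.2,0,0,0,0],
    [0,0,0,0,0,0,-1],
    [0,0,0,0,0,0,-1],
    [0,0,0,0,0,0,-1],
    [0,0,0,0,0,0,-1],
    [0,0,0,0,0,0,-1],
    [0,0,0,0,0,0,-1],
    [0,0,0,0,0,0,-1]
  ]
}}

```text
time: 28.08
tool_pos: [0.5681, -0.3891, 0.0512]
tool_rot: [0.001, 0.725, 0.689, 0.0]
contact_force: [-1.1, 0.2, 4.3]
gripper_width: 0.423
grasp_force: 60.3
```

```bash
python3 -c "
from h import *
rel((.4185,-.3065,.19))"
```

```text
t 28.08 pos [ 0.5681 -0.3891  0.0512] yaw 87.04 tilt [ 0.0011 -0.001 ]
(0.4185, -0.3065, 0.19) [  7.46 -15.35 -13.9 ]
```

>>> {"method": "move_arm", "body": {
  "rows": [
    [0,0,-1.2,0,0,0,-1],
    [0,0,-2.5,0,0,0,-1],
    [0,0,-2.5,0,0,0,-1],
    [0,0,-2.5,0,0,0,-1],
    [0,0,-2.5,0,0,0,-1],
    [0,0,-2,0,0,0,-1],
    [0.6,-1.1,0,0,0,0,-1],
    [1.1,-2.3,0,0,0,0,-1],
    [1.1,-2.3,0,0,0,0,-1],
    [1.1,-2.3,0,0,0,0,-1],
    [1.1,-2.3,0,0,0,0,-1],
    [1.1,-2.3,0,0,0,0,-1],
    [0.9,-1.8,0,0,0,0,-1],
    [0.4,-0.9,0,0,0,0,-1],
    [0,0,0,0,0,0,-1],
    [0,0,0,0,0,0,-1]
  ]
}}

```text
time: 29.42
tool_pos: [0.4189, -0.307, 0.1827]
tool_rot: [0.001, 0.725, 0.689, 0.0]
contact_force: [0.3, -0.7, -1.2]
gripper_width: 0.428
grasp_force: 60.2
```

```bash
python3 -c "
from h import *
rel((.4185,-.3065,.0568))
f=manip.grab_frame('side'); cv2.imwrite('pics/s5.png',cv2.resize(f['img'][90:270,220:460],None,fx=3,fy=3))"
```

```text
t 29.42 pos [ 0.4189 -0.307   0.1827] yaw 87.03 tilt [ 0.001  -0.0007]
(0.4185, -0.3065, 0.0568) [ 0.06 -0.06 12.59]
```

View pics/s5.png

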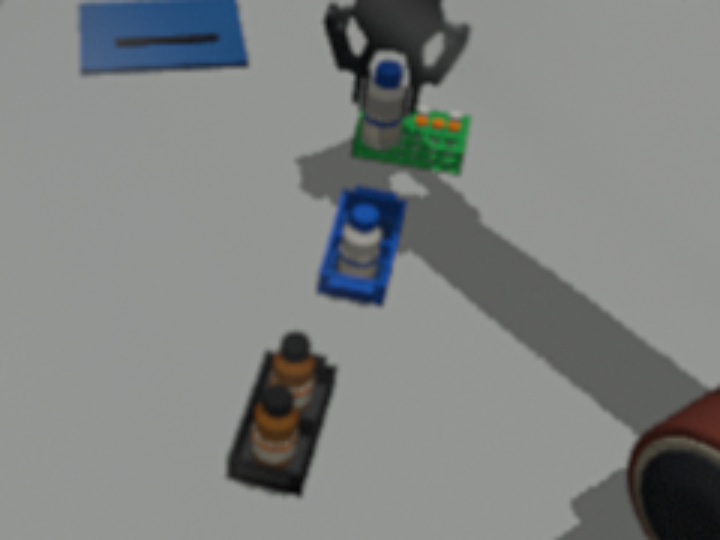

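The first buffer stands in its bay at crop (360,240), and the second hangs upright at (383,105).

>>> {"method": "move_arm", "body": {
  "rows": [
    [0,0,1,0,0,0,-1],
    [0,0,2,0,0,0,-1],
    [0,0,2,0,0,0,-1],
    [0,0,2,0,0,0,-1],
    [0,0,2,0,0,0,-1],
    [0,0,1,0,0,0,-1],
    [0,0,0.5,0,0,0,-1],
    [0,0,0,0,0,0,-1],
    [0,0,0,0,0,0,-1]
  ]
}}

```text
time: 30.22
tool_pos: [0.4192, -0.3073, 0.0778]
tool_rot: [0.0, 0.725, 0.689, 0.0]
contact_force: [0.6, -0.8, -1.8]
gripper_width: 0.419
grasp_force: 60.2
```

```bash
python3 -c "
from h import *
rel((.4185,-.3065,.0565))"
```

```text
t 30.22 pos [ 0.4192 -0.3073  0.0778] yaw 87.05 tilt [ 0.0005 -0.0005]
(0.4185, -0.3065, 0.0565) [ 0.08 -0.08  2.13]
```

>>> {"method": "move_arm", "body": {
  "rows": [
    [0.1,0,0.6,0,0,0,-1],
    [0,0,0.6,0,0,0,-1],
    [0,0,0.5,0,0,0,-1],
    [0,0,0.3,0,0,0,-1],
    [0,0,0.1,0,0,0,-1],
    [0,0,0,0,0,0,-1],
    [0,0,0,0,0,0,-1]
  ]
}}

```text
time: 30.8
tool_pos: [0.4188, -0.3059, 0.0563]
tool_rot: [0.0, 0.725, 0.689, 0.0]
contact_force: [0.4, -0.0, -1.3]
gripper_width: 0.422
grasp_force: 60.2
```

>>> {"method": "move_arm", "body": {
  "rows": [
    [0,0,0,0,0,0,0.2],
    [0,0,0,0,0,0,0.6],
    [0,0,0,0,0,0,1],
    [0,0,0,0,0,0,1],
    [0,0,0,0,0,0,1],
    [0,0,-1.5,0,0,0,1],
    [0,0,-2.5,0,0,0,1],
    [0,0,-2.5,0,0,0,1],
    [0,0,-2.5,0,0,0,1],
    [0,0,-2.5,0,0,0,1],
    [-3,0,-2,0,0,0,1],
    [-3,0,-2,0,0,0,1],
    [-3,0,0,0,0,0,1],
    [-3,0,0,0,0,0,1],
    [-3,0,0,0,0,0,1],
    [-3,0,0,0,0,0,1],
    [0,0,0,0,0,0,1],
    [0,0,0,0,0,0,1]
  ]
}}

```text
time: 32.3
tool_pos: [0.409, -0.4866, 0.2108]
tool_rot: [-0.0, 0.726, 0.688, 0.0]
contact_force: [0.3, 0.2, 0.6]
gripper_width: 1.001
grasp_force: 0.0
```

```bash
python3 -c "
from h import *
rel()
f=manip.grab_frame('side'); cv2.imwrite('pics/s6.png',f['img']);f=manip.grab_frame('top'); cv2.imwrite('pics/t6.png',f['img'])"
```

```text
t 32.3 pos [ 0.409  -0.4866  0.2108] yaw 86.94 tilt [-0.0004  0.0009]
```

View pics/s6.png

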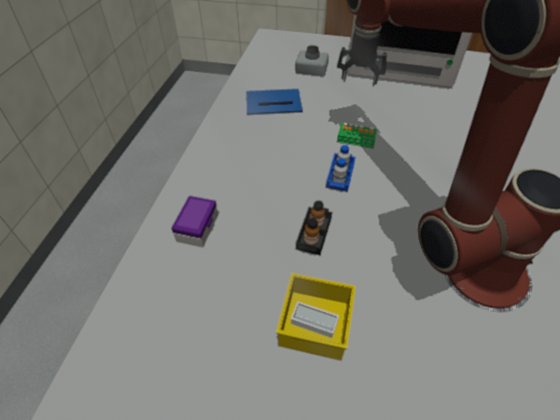

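View pics/t6.png

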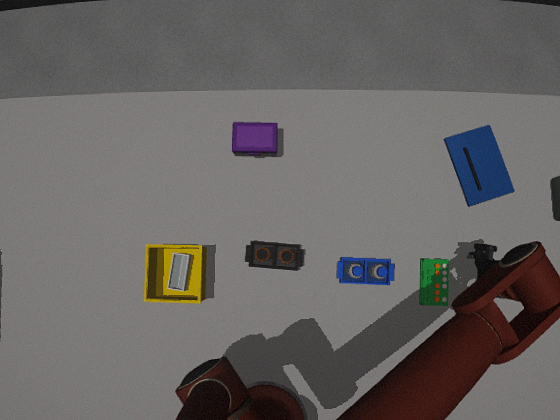

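All four bottles stand in the right bays, at top pixels (263,254), (287,255), (354,270) and (377,271). The reservoir lies in the bin at (181,272), and the tip box and rack haven't moved.

```bash
python3 -c "
from plant import manip
print(manip.job_done())"
```

```text
the job is handed in; nothing more can be done
None
```

The job is handed in: the final pictures show both amber bottles upright in the black carrier, both white ones upright in the blue carrier, the reservoir flat in the bin, and the tip box and tube rack where they stood; no verdict came back.

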